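Reload a sprung two-cell battery tube

ROBOT

A 7-joint arm with a two-finger parallel gripper is mounted at the origin on a cart in front of the work surface, level with it; the furniture and walls round the work are solid. World frame = base frame: x ahead of the robot, y to its left, z up, the work surface at z = 0. Lengths are in m, angles in rad, forces in N, time in s.
With the tool pointing down it reaches from about 0.425 to 0.875 m from the base axis. Payload 4.7 kg.
Tool frame: the origin (TCP) lies on the centre line of the jaws, within the pads' length; the fingertips stand 22 mm ahead of it and the grasp point (between the pads) lies 3 mm ahead of it; z points along the fingers, y is the line along which they close (so a half turn about z gives the same grasp; the last joint's range is limited). The gripper opens to 87 mm and grips with 3 to 60 N. Pads are 19 mm wide; open, the fingers measure 117 mm over their backs; the gripper's body (75 mm by 190 mm) begins 51 mm behind the grasp point.
Start: joints at [1.237, 0.321, -0.07, 1.45, 0.023, 1.371, -0.057], TCP at [0.222, -0.611, 0.245] pointing down, gripper open.
Joint ranges: [-2.86, 2.86], [-0.3, 2.09], [-1.38, 1.24], [0.06, 2.45], [-1.56, 4.7], [0.09, 2.05], [-2.69, 2.69]. Speed limits (rad/s): [2.57, 2.57, 3.14, 3.14, 3.14, 3.14, 3.14].

INTERFACE

Orientations are given as a unit quaternion [x, y, z, w].
In Python, from station import arm gives the robot as it stands.
- The arm moves only by the shell command python3 steer.py [OPENING] [FORCE], which reads ROWS from standard input. ROWS is a JSON list of rows, 1 to 12 of them, each an object with the fields trans (a list: dx, dy, dz in m), turn (a turn about the tool's z in rad); a field left out counts as zero; each row shifts and turns the commanded pose from where the row before left it, along the tool's axes as they then stand; what a row does not reach is not made up. A row lasts 1/8 s, in which the tool goes at most 0.0625 m and 0.188 rad, less where a joint would pass 70% of its speed; a pose out of reach is approached as far as the arm can. OPENING is the opening from 0.0 (shut) to 1.0 (fully open), set as the command begins (- or left out keeps the last). The fingers move at their own pace and stop on an object; FORCE is the grip in N (left out, the last holds). Time passes only in rows, so rows that do not move let the fingers close. It prints the time, the measured TCP pose, the force, the opening and the grip force at its end. Input that does not fit is refused with a message, and nothing moves.
- arm.state(): the state, without advancing time (a new reading comes with each control period).
- arm.snapshot(name): name is "side" or "top" or "wrist"; returns a dict with "img" (400x640x3 uint8, red, green, blue), "K" (3x3 intrinsics, pixels), "k1" (the pictures are not rectified: a ray, as slopes to the right and down, at radius r is drawn at 1 + k1 r^2 times it, then the intrinsics apply), "R" (3x3) and "t" (3): a world point X has camera coordinates R X + t; the wrist camera has in their place "tool_from_camera" (4x4, takes a point from camera to tool coordinates, whose origin is the TCP and whose axes are the flange's). Camera axes: x right, y down, z forward; pixel columns grow to the right and rows downward; lengths in m; the calibration is good to about 2 mm. A picture is of the moment at which its call begins: read the wrist's pose just before it. There is no depth.
- arm.job_done(): hands the job in; it is judged then, once.
The state is a dict: "time": time; "joint_pos": joint angles; "qd": joint speeds; "effort": joint torques, N m; "tcp_pos": TCP position; "tool_rot": TCP orientation; "ft_force": force on the tool from outside, world axes, zero at the start; "ft_torque": the same for the moment, N m; "width": opening from 0.0 (shut) to 1.0 (fully open); "grip_force": force on a finger pad.
Only numpy, scipy, OpenCV 4.12 (cv2) and the standard library are available. Lean on these libraries where they do the work, as an engineer would, in place of code of your own. Each camera call takes 0.05 s, during which the arm holds its last target. There are 200 camera calls.

TASK

Load both D cells, green end up as they stand, one after the other into the clear battery tube on its leaning dock. Then take the wooden rammer out of its sleeve and with it press the stack down the tube against the spring until it bottoms out, so that the two catches snap over the upper cell and hold it, and put the rammer back in its sleeve. Leave the flux bottle and the solder reel where they are.

Things in the scene. Friction and masses are not known exactly. Their poses are not given: they have to be found in the camera images.
- dock: fixed loading dock: grey base plate 200 x 215 x 14 mm, a leaning aluminium column with the battery tube and, 85 mm beside it on the dock's +y side, the rammer's sleeve. Origin at bench height; x points to the back of the dock, away from the side to which the tube leans.
- battery_tube: fixed clear tube for two D cells, bore 36.8 mm, outside 42 mm, flared aluminium mouth (49 mm inside, narrowing to the bore over 10 mm; 56 mm outside). It leans 28 degrees from vertical, mouth towards the dock's front (-x). Origin on its axis at the inside of the bottom; z runs along the axis up to the mouth at 195 mm; y is level.
- catch_left (a joint): steel catch in the tube wall at its +y side, hinged at its upper end; 0 rad = sprung in (nose 13 mm from the axis, 131 mm up the tube), about 0.2 while a cell pushes it out. It yields easily to a cell sliding in and springs in over the upper cell's end once that is pressed below it.
- catch_right (a joint): the same catch at the tube's -y side. The middle 24 mm between the two noses stays free for the rammer.
- tube_mouth (a point): centre of the tube's mouth, in the plane of its rim; axes as battery_tube. A cell let go with more than 40 mm of its length below the rim slides down by itself; let go sooner it may tip and stick and needs a push.
- contact (a joint): sprung brass contact at the tube's bottom, its face 22 mm up the tube when free (0) and 8 mm when bottomed (0.014 m); it resists with 4 N at first and 10 N at the bottom. Two loose cells on it reach 142 mm up the tube, bottomed out 128 mm. Held down by the catches on two cells it stays at about 0.010 m.
- rammer: loose round rod 150 mm long, 0.12 kg: 20 mm thick with a brass foot, its top 60 mm a thicker wooden grip of 23 mm. Origin at the middle of the foot's end face; z runs along the rod to the grip's end. At the start it stands in its sleeve, parallel to the battery tube.
- rammer_grip (a point): point on the rammer's axis in the middle of the grip, 115 mm above the foot's end; axes as rammer.
- sleeve_mouth (a point): centre of the rim of the rammer's sleeve, an aluminium tube parallel to the battery tube, 80 mm deep, bore 29 mm, flared to 38 mm at the rim, 42 mm outside; its rim is 125 mm up the tube's axis, and the rammer standing in it reaches as high as the tube's mouth. Axes as battery_tube.
- sleeve_floor (a point): centre of the sleeve's inner floor, 80 mm down its axis from the rim; axes as battery_tube.
- cell_a_mid (a point): centre of one D cell (33 mm diameter, 60 mm long, 0.13 kg, green with a white band at one end), which stands on end on the bench at the start; its y axis runs along the cell and points to the end that is up at the start (green). The cells are interchangeable.
- cell_b_mid (a point): centre of the other D cell; as cell_a_mid.
- flux_bottle: bystander: amber bottle with white cap, 37 mm diameter, 94 mm tall, upright; origin under its middle.
- solder_reel: bystander: reel of solder standing on its flange, 54 mm diameter, 32 mm tall; origin under its middle.

How it is judged:
On the way, in this order (a step that is already met when the one before it is completed fails the run):
1. one of the two cells is inside the tube (((x of cell_a_mid in the frame of battery_tube between -0.006 and 0.006 m and y of cell_a_mid in the frame of battery_tube between -0.006 and 0.006 m and z of cell_a_mid in the frame of battery_tube between 0.02 and 0.125 m) or (x of cell_b_mid in the frame of battery_tube between -0.006 and 0.006 m and y of cell_b_mid in the frame of battery_tube between -0.006 and 0.006 m and z of cell_b_mid in the frame of battery_tube between 0.02 and 0.125 m))), for 0.1 s.
2. both cells are inside the tube (x of cell_a_mid in the frame of battery_tube between -0.006 and 0.006 m and y of cell_a_mid in the frame of battery_tube between -0.006 and 0.006 m and z of cell_a_mid in the frame of battery_tube between 0.02 and 0.125 m and x of cell_b_mid in the frame of battery_tube between -0.006 and 0.006 m and y of cell_b_mid in the frame of battery_tube between -0.006 and 0.006 m and z of cell_b_mid in the frame of battery_tube between 0.02 and 0.125 m), for 0.1 s.
3. the rammer presses on the upper cell with more than 3 N and the contact is pushed down more than 11 mm ((contact force between rammer and cell_a above 3 N or contact force between rammer and cell_b above 3 N) and value of joint contact above 0.011 m), for 0.1 s.
At the end, for the whole second after the job is handed in: Both cells are in the tube, green end up, within 6 mm of its axis, centres below 112 mm, and the catches alone keep the contact pressed more than 8.5 mm; the rammer rests in its sleeve, foot within 12 mm of the floor and 8 mm of the axis; all is still (x of cell_a_mid in the frame of battery_tube between -0.006 and 0.006 m and y of cell_a_mid in the frame of battery_tube between -0.006 and 0.006 m and z of cell_a_mid in the frame of battery_tube between 0.02 and 0.112 m and angle between each of cell_a_mid, cell_b_mid's own y axis and vertical below 0.8 rad and x of cell_b_mid in the frame of battery_tube between -0.006 and 0.006 m and y of cell_b_mid in the frame of battery_tube between -0.006 and 0.006 m and z of cell_b_mid in the frame of battery_tube between 0.02 and 0.112 m and value of joint contact above 0.0085 m and x of rammer in the frame of sleeve_floor between -0.008 and 0.008 m and y of rammer in the frame of sleeve_floor between -0.008 and 0.008 m and z of rammer in the frame of sleeve_floor below 0.012 m and linear speed of each of rammer, cell_a, cell_b below 0.02 m/s); the robot touches nothing.
It fails at once if the flux bottle is moved by more than 30 mm (distance of flux_bottle from where it was at the start of the episode above 0.03 m).
It fails at once if the solder reel is moved by more than 30 mm (distance of solder_reel from where it was at the start of the episode above 0.03 m).
It also fails if it takes over 70 s, if anything falls off the work surface, if the arm or the gripper's body presses on something with over 40 N, if the wrist force passes 120 N, or if a joint passes its speed limit or range.

## Working session

There is one attempt and no reset: what is moved stays moved. The work goes in short steps, Python scripts to look and compute and a shell command to move; the robot and the scene stay as the last step left them, time stands still between calls to the robot, and variables do not carry over. Pictures are saved under pics/ and viewed, at most 10 in all, crops included, and the job is handed in when it is done.

```bash
ls; mkdir -p pics; python3 - <<'E'
from station import arm
import cv2,numpy as np,pickle
d={}
for n in("side","top","wrist"):
    s=arm.snapshot(n); d[n]=s; cv2.imwrite(f"pics/{n}0.png",s["img"][:,:,::-1])
    print(n,{k:np.round(v,4).tolist() for k,v in s.items() if k!="img"})
st=arm.state();print(st)
pickle.dump(d,open("s0.pkl","wb"))
E
```

```text
pics
station.py
steer.py
  3 station.py
  5 steer.py
  8 total
side {'K': [[503.2547, 0.0, 312.6869], [0.0, 503.2547, 207.0163], [0.0, 0.0, 1.0]], 'k1': -0.0622, 'R': [[-0.5471, -0.837, -0.0122], [-0.5859, 0.3933, -0.7085], [0.5978, -0.3805, -0.7056]], 't': [0.3978, 0.4082, 1.041]}
top {'K': [[466.063, 0.0, 324.5767], [0.0, 466.063, 193.0723], [0.0, 0.0, 1.0]], 'k1': 0.048, 'R': [[-0.0073, -1.0, -0.0024], [-0.9745, 0.0077, -0.2245], [0.2245, 0.0007, -0.9745]], 't': [0.0707, 0.6182, 1.2031]}
wrist {'K': [[294.1178, 0.0, 318.9703], [0.0, 294.1178, 199.6824], [0.0, 0.0, 1.0]], 'k1': 0.0188, 'tool_from_camera': [[0.0003, -0.9619, -0.2735, 0.0744], [1.0, 0.0003, -0.0001, 0.0001], [0.0002, -0.2735, 0.9619, -0.141], [0.0, 0.0, 0.0, 1.0]]}
{'time': 0.15, 'joint_pos': array([ 1.23707827,  0.32166767, -0.07010704,  1.45135964,  0.02258954,
        1.37080723, -0.05685942]), 'qd': array([ 0.00077885, -0.00254915, -0.00045321, -0.00477507, -0.00059711,
        0.00132046,  0.00164732]), 'effort': array([-2.19071953e-04, -4.91796649e+01, -4.04508803e-01, -3.12874103e+01,
       -6.38809567e-02,  4.05972206e-02,  1.28044621e-04]), 'tcp_pos': array([ 0.22139789, -0.61073449,  0.24372084]), 'tool_rot': array([ 9.84908437e-01,  1.73074673e-01, -1.58978218e-04, -7.09868751e-04]), 'ft_force': array([ 0.44703772, -0.24311161, -0.53865621]), 'ft_torque': array([-0.03343487,  0.02319739,  0.03729512]), 'grip_force': 0.0, 'width': 0.9990394582101356}
```
View pics/side0.png

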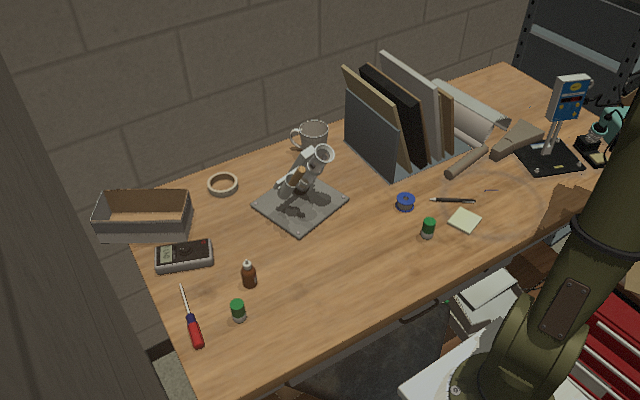

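View pics/top0.png

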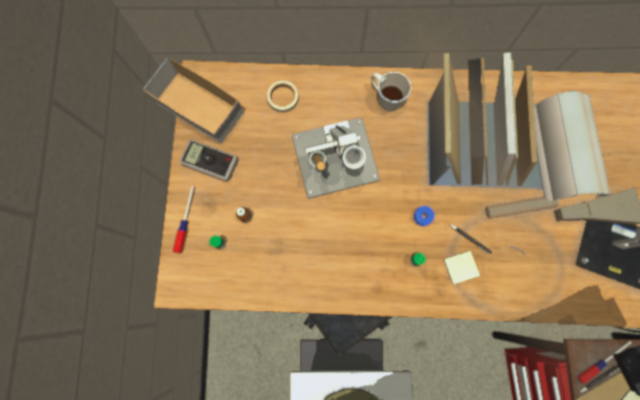

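The side view shows green cells at (237,310) and (428,228), the dock at (300,200) and its mouth at about (323,154). The top view shows cells at (217,241) and (418,259), the mouth at (353,158), the rammer at (318,160), the bottle at (243,214) and the reel at (424,215). Next I'll write helpers and zoom in on the dock.

```bash
cat > h.py <<'E'
import numpy as np,cv2,pickle
from scipy.spatial.transform import Rotation as Ro
def ray(s,uv,st=None):
    x,y=(np.array(uv,float)-s["K"][:2,2])/s["K"][0,0]; k=s["k1"]; a,b=x,y
    for _ in range(20): f=1+k*(a*a+b*b); a,b=x/f,y/f
    d=np.array([a,b,1.])
    if "R" in s: R,t=np.array(s["R"]),np.array(s["t"]); o,d=-R.T@t,R.T@d
    else:
        T=np.array(s["tool_from_camera"]); W=Ro.from_quat(st["tool_rot"]).as_matrix()
        o=W@T[:3,3]+st["tcp_pos"]; d=W@T[:3,:3]@d
    return o,d/np.linalg.norm(d)
def plane(r,z): o,d=r; return o+d*(z-o[2])/d[2]
def tri(*rs):
    A=np.zeros((3,3));b=np.zeros(3)
    for o,d in rs: P=np.eye(3)-np.outer(d,d);A+=P;b+=P@o
    X=np.linalg.solve(A,b); return X,[round(1e3*np.linalg.norm((np.eye(3)-np.outer(d,d))@(X-o)),1) for o,d in rs]
def proj(s,X):
    c=np.array(s["R"])@X+s["t"]; p=c[:2]/c[2]; p=p*(1+s["k1"]*(p@p)); return p*s["K"][0,0]+np.array(s["K"])[:2,2]
def blobs(img,lo,hi,amin=30):
    m=cv2.inRange(cv2.cvtColor(img,cv2.COLOR_RGB2HSV),lo,hi)
    n,_,st,c=cv2.connectedComponentsWithStats(m)
    return [(c[i].round(1).tolist(),st[i].tolist()) for i in range(1,n) if st[i,4]>=amin]
E
python3 - <<'E'
from h import *
d=pickle.load(open("s0.pkl","rb"))
for n in("top","side"):
    b=blobs(d[n]["img"],(50,120,40),(80,255,255))
    for c,s in b: print(n,c,s,plane(ray(d[n],c),.06 if n=="top" else .045).round(4))
    for nm,lo,hi in(("reel",(105,120,60),(130,255,255)),):
        for c,s in blobs(d[n]["img"],lo,hi): print(nm,c,s)
a=cv2.resize(d["side"]["img"][135:245,240:360],None,fx=5,fy=5,interpolation=cv2.INTER_CUBIC)[:,:,::-1]
cv2.imwrite("pics/cs.png",a)
a=cv2.resize(d["top"]["img"][110:200,285:385],None,fx=6,fy=6,interpolation=cv2.INTER_CUBIC)[:,:,::-1]
cv2.imwrite("pics/ct.png",a)
E
```

```text
top [215.7, 241.2] [210, 236, 13, 12, 117] [0.4908 0.3592 0.06  ]
top [418.5, 258.5] [413, 253, 13, 12, 121] [ 0.4405 -0.1826  0.06  ]
reel [423.6, 215.4] [415, 207, 19, 18, 238]
reel [183.2, 225.2] [181, 222, 5, 8, 30]
side [429.2, 221.3] [424, 217, 11, 10, 73] [ 0.4474 -0.1925  0.045 ]
side [236.5, 303.9] [230, 299, 14, 11, 110] [0.4988 0.3611 0.045 ]
reel [405.5, 198.4] [397, 193, 18, 12, 154]
```

View pics/cs.png

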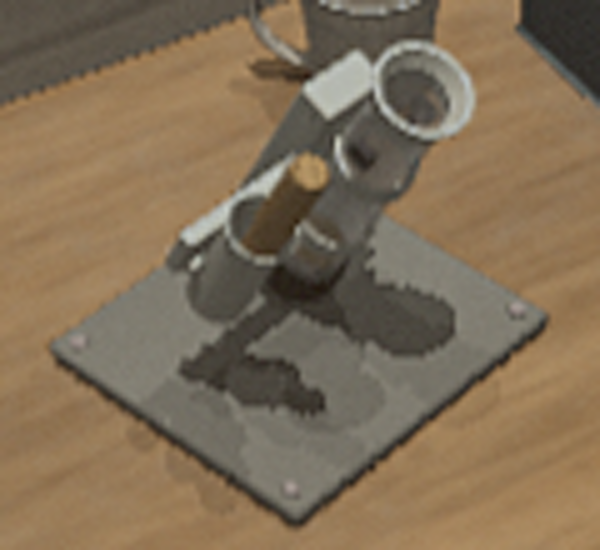

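View pics/ct.png

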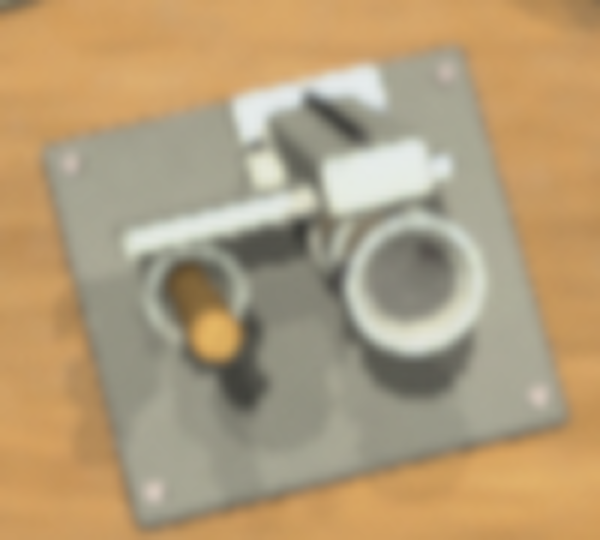

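```bash
python3 - <<'E'
from h import *
d=pickle.load(open("s0.pkl","rb")); S,T=d["side"],d["top"]
cs=lambda x,y:((x+.5)/5-.5+240,(y+.5)/5-.5+135)
ct=lambda x,y:((x+.5)/6-.5+285,(y+.5)/6-.5+110)
m=tri(ray(S,cs(424,89)),ray(T,ct(415,284))); r=tri(ray(S,cs(312,172)),ray(T,ct(215,336)))
print("mouth",m,"ram end",r, "diff",r[0]-m[0],np.linalg.norm(r[0]-m[0]))
c=[plane(ray(T,ct(*p)),.014) for p in((45,150),(460,47),(565,425),(140,525))]  # back-left, back-right, front-right, front-left
print(np.round(c,4).tolist())
c2=[plane(ray(S,cs(*p)),.014) for p in((51,348),(296,515),(547,318))]; print(np.round(c2,4).tolist())
yaw=lambda v:np.degrees(np.arctan2(v[1],v[0]))
print(yaw(c[0]-c[3]),yaw(c[1]-c[2]),yaw(c[0]-c[1])-90,yaw(c[3]-c[2])-90,yaw(r[0]-m[0])-90, yaw(c2[1]-c2[2])-90,yaw(c2[0]-c2[1]))
E
```

```text
mouth (array([ 0.67708404, -0.00660839,  0.21162993]), [np.float64(0.1), np.float64(0.1)]) ram end (array([0.6559916 , 0.07550135, 0.20962046]), [np.float64(0.1), np.float64(0.1)]) diff [-0.02109244  0.08210974 -0.00200948] 0.08479940357340855
[[0.8089, 0.1602, 0.014], [0.8608, -0.0443, 0.014], [0.6678, -0.0898, 0.014], [0.6203, 0.1136, 0.014]]
[[0.8048, 0.1656, 0.014], [0.6172, 0.1164, 0.014], [0.6657, -0.0861, 0.014]]
13.892987328558995 13.27137822222391 14.253176833110686 13.124852885040895 14.406703812229466 13.462603308643963 14.709033583283476
```

```bash
echo '[{"turn":0.107},{"trans":[0.035,-0.0404,0.005]},{"trans":[0.035,-0.0404,0.005]},{"trans":[0.035,-0.0404,0.005]},{"trans":[0.035,-0.0404,0.005]},{"trans":[0.035,-0.0404,0.005]},{"trans":[0.035,-0.0404,0.005]},{"trans":[0.035,-0.0404,0.005]},{"trans":[0.035,-0.0404,0.005]},{"trans":[0.035,-0.0404,0.005]},{}]' | python3 steer.py 0.7 
cat > cell.py <<'E'
from h import *
from station import arm
import sys
st=arm.state(); s=arm.snapshot("wrist"); W=Ro.from_quat(st["tool_rot"]).as_matrix()
print("tcp",st["tcp_pos"].round(4),"yaw",np.degrees(np.arctan2(W[1,0],W[0,0])).round(2),"zax",W[:,2].round(3),"w",round(st["width"],3),"ft",st["ft_force"].round(1))
cv2.imwrite(f"pics/{sys.argv[1]}.png",s["img"][:,:,::-1])
h=float(sys.argv[2])
for c,b in blobs(s["img"],(50,120,40),(80,255,255),150):
    P=plane(ray(s,c,st),h); print(c,b,P.round(4),"tool delta",(W.T@(P-st["tcp_pos"])).round(4))
E
python3 cell.py w1 0.06
```

```text
time: 1.52
tcp_pos: [0.4422, -0.1781, 0.1993]
tool_rot: [0.992, 0.124, 0.0, -0.001]
ft_force: [-0.2, -0.7, 0.5]
width: 0.698
grip_force: 0.0
tcp [ 0.4422 -0.1781  0.1993] yaw 14.29 zax [ 0.     0.001 -1.   ] w 0.698 ft [-0.2 -0.7  0.5]
[326.4, 196.2] [312, 178, 31, 37, 917] [ 0.4424 -0.1856  0.06  ] tool delta [-0.0017  0.0075  0.1393]
```

View pics/w1.png

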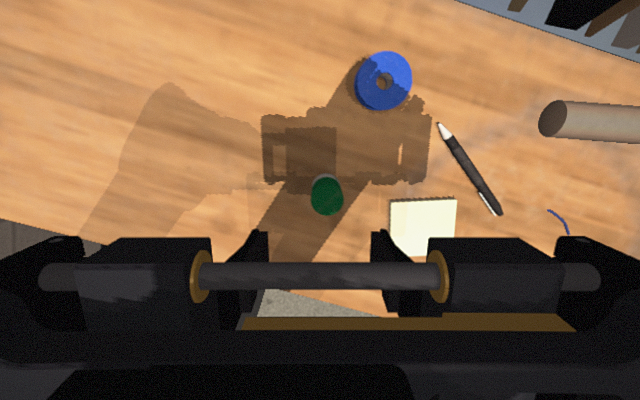

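The wrist view shows the cell's green top at about (327,200), clear of the reel at (384,80). I'll move onto it and grip lightly.

```bash
echo '[{"trans":[-0.0055,0.008,0.04],"turn":0.009},{"trans":[0,0,0.045]},{"trans":[0,0,0.046]},{}]' | python3 steer.py 0.6; echo '[{},{},{},{},{}]' | python3 steer.py 0 8
```

```text
time: 2.08
tcp_pos: [0.4336, -0.1922, 0.0655]
tool_rot: [0.993, 0.115, -0.003, -0.002]
ft_force: [-0.9, -0.1, 0.4]
width: 0.602
grip_force: 0.0
time: 2.7
tcp_pos: [0.4386, -0.1923, 0.0701]
tool_rot: [0.993, 0.116, 0.001, 0.001]
ft_force: [-0.5, 1.7, 6.6]
width: 0.383
grip_force: 8.0
```

```bash
echo '[{"trans":[-0.006,0,-0.001]},{"trans":[-0.006,0,-0.001]},{"trans":[-0.006,0,0]},{"trans":[-0.006,0,0.0005]},{"trans":[-0.006,0,0.001]},{}]' | python3 steer.py 0 8; echo '[{},{},{"trans":[0,0,-0.04]},{"trans":[0,0,-0.05]},{"trans":[0,0,-0.05]},{}]' | python3 steer.py 0 30
cat > tilt.py <<'E'
from h import *
from station import arm
import sys
n=sys.argv[1]; st=arm.state(); out=[]
W=Ro.from_quat(st["tool_rot"]).as_matrix()
print("tcp",st["tcp_pos"].round(4),"yaw",np.degrees(np.arctan2(W[1,0],W[0,0])).round(2),"zax",W[:,2].round(3))
for c in("side","top"):
    s=arm.snapshot(c); u,v=proj(s,st["tcp_pos"]+np.array([0,0,-.03])).astype(int)
    print(c,u,v); out.append(cv2.resize(s["img"][v-40:v+40,u-40:u+40],None,fx=5,fy=5,interpolation=cv2.INTER_CUBIC))
    pickle.dump((s,st),open(f"{n}_{c}.pkl","wb"))
cv2.imwrite(f"pics/{n}.png",np.hstack(out)[:,:,::-1])
E
python3 tilt.py t1
```

```text
time: 3.45
tcp_pos: [0.407, -0.1992, 0.0686]
tool_rot: [0.993, 0.115, -0.001, 0.0]
ft_force: [-1.2, 0.8, 0.7]
width: 0.383
grip_force: 8.0
time: 4.2
tcp_pos: [0.4103, -0.2002, 0.2128]
tool_rot: [0.993, 0.116, 0.003, 0.003]
ft_force: [0.2, -0.3, -1.8]
width: 0.368
grip_force: 29.6
tcp [ 0.4103 -0.2002  0.2128] yaw 13.27 zax [ 0.006 -0.005 -1.   ]
side 450 190
top 436 266
```

View pics/t1.png

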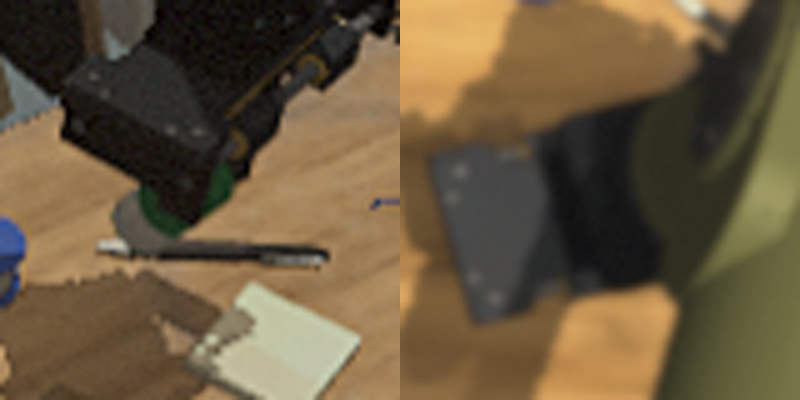

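```bash
python3 - <<'E'
from h import *
s,st=pickle.load(open("t1_side.pkl","rb"))
W=Ro.from_quat(st["tool_rot"]).as_matrix(); th=np.linspace(0,2*np.pi,60)
for a in(0,15,22,28,34,40):
    A=np.radians(a); ax=np.array([np.sin(A),0,np.cos(A)]); e=np.array([np.cos(A),0,-np.sin(A)])
    c=np.array([0,0,.016])+ax*.053
    P=[proj(s,st["tcp_pos"]+W@(c+.0165*(np.cos(t)*e+np.sin(t)*np.array([0,1,0])))) for t in th]
    P=(np.array(P)-[450-40,190-40])*5+2; i,j=P[:,0].argmin(),P[:,1].argmax(); print(a,"left",P[i].round(),"low",P[j].round(),"centre",P.mean(0).round())
E
```

```text
0 left [156. 256.] low [196. 284.] centre [189. 261.]
15 left [136. 238.] low [175. 272.] centre [166. 245.]
22 left [127. 228.] low [167. 265.] centre [157. 236.]
28 left [121. 222.] low [158. 258.] centre [149. 228.]
34 left [115. 212.] low [149. 251.] centre [142. 220.]
40 left [111. 206.] low [141. 243.] centre [136. 211.]
```

```bash
echo '[{"trans":[0.017,-0.0079,-0.02]},{"trans":[0.034,-0.0158,-0.02]},{"trans":[0.034,-0.0158,-0.015]},{"trans":[0.034,-0.0158,-0.015]},{"trans":[0.034,-0.0158,0]},{"trans":[0.034,-0.0158,0]},{"trans":[0.034,-0.0158,0]},{"trans":[0.034,-0.0158,0]},{"trans":[0.017,-0.0079,0]},{},{}]' | python3 steer.py; python3 cell.py w2 0.22
```

```text
time: 5.68
tcp_pos: [0.6428, -0.0143, 0.2773]
tool_rot: [0.993, 0.115, -0.002, 0.0]
ft_force: [0.5, -1.3, -0.7]
width: 0.372
grip_force: 29.6
tcp [ 0.6428 -0.0143  0.2773] yaw 13.25 zax [-0.003 -0.001 -1.   ] w 0.372 ft [ 0.5 -1.3 -0.7]
[317.4, 229.2] [291, 192, 58, 70, 3490] [ 0.6384 -0.0143  0.22  ] tool delta [-0.0042 -0.001   0.0573]
[18.8, 220.6] [0, 206, 43, 31, 923] [0.5969 0.1913 0.22  ] tool delta [ 0.0026 -0.2106  0.0573]
```

View pics/w2.png

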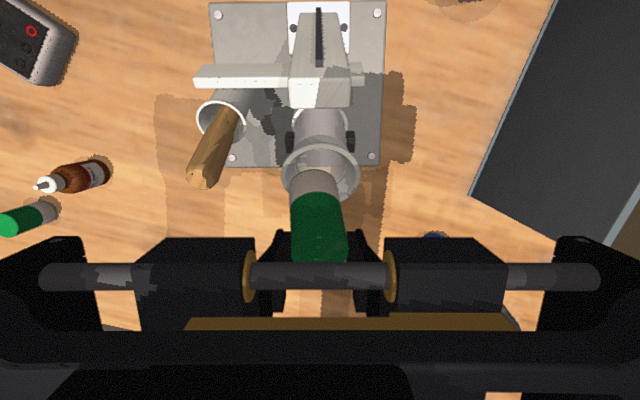

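The wrist view shows the cell tilted in line with the tube. Its white band sits over the mouth, whose ellipse is centred at about (322,173). The rammer's end is at (199,180).

```bash
python3 - <<'E'
from h import *
from station import arm
st=arm.state(); s=arm.snapshot("wrist"); W=Ro.from_quat(st["tool_rot"]).as_matrix()
for p,z in(((322,173),.2115),((199,180),.2095)):
    P=plane(ray(s,p,st),z); print(P.round(4),(W.T@(P-st["tcp_pos"])).round(4))
# cell bottom rim: edges at (297,178),(341,176)
m=cv2.cvtColor(s["img"],cv2.COLOR_RGB2HSV)
for r in range(150,262,8): print(r,[int(x) for x in np.where((m[r,270:375,0]>50)&(m[r,270:375,0]<80)&(m[r,270:375,1]>120))[0][[0,-1]]+270] if r>196 else "", s["img"][r,290:350:6].mean(1).astype(int))
E
```

```text
[ 0.6776 -0.0088  0.2115] [0.0352 0.0023 0.0664]
[0.6518 0.0766 0.2095] [ 0.0296 -0.0867  0.0683]
150  [ 46 142 164 125 135 151 141 130 162 145]
158  [161  99 124 126 134 141 143 134 119  91]
166  [ 97 109 136 125 134 139 136 129 116 115]
174  [107 105 109 113 114 106  95 138 130 110]
182  [ 99 106 110 114 115 113 109  97 132 128]
190  [102 113 118 120 118 123 114 112 132 149]
198 [298, 334] [ 93  79  38  33  36  40  43  36 104 132]
206 [291, 339] [77 30 37 35 33 33 44 34 34 83]
214 [291, 341] [81 35 27 34 36 35 35 33 31 82]
222 [292, 342] [116  32  41  28  30  32  35  30  34  74]
230 [292, 344] [156  27  39  33  41  34  33  34  44  29]
238 [291, 363] [18 28 36 34 31 39 37 39 36 35]
246 [290, 348] [22 32 37 37 34 41 30 38 45 38]
254 [291, 370] [13 33 35 32 28 36 40 38 40 33]
```

```bash
echo '[{"trans":[0.006,0.004,-0.004]},{"trans":[0.0047,0,0.0088]},{"trans":[0.0047,0,0.0088]},{}]' | python3 steer.py 0 12; echo '[{"trans":[0.0047,0,0.0088]},{"trans":[0.0047,0,0.0088]},{}]' | python3 steer.py; python3 cell.py w3 0.22
```

```text
time: 6.28
tcp_pos: [0.6594, -0.0139, 0.2636]
tool_rot: [0.993, 0.116, -0.001, -0.0]
ft_force: [-0.0, -1.1, -1.4]
width: 0.379
grip_force: 11.7
time: 6.65
tcp_pos: [0.6687, -0.0113, 0.2462]
tool_rot: [0.993, 0.116, -0.001, -0.0]
ft_force: [-0.7, 0.1, -3.1]
width: 0.376
grip_force: 11.8
tcp [ 0.6687 -0.0113  0.2462] yaw 13.31 zax [-0.002  0.    -1.   ] w 0.376 ft [-0.7  0.1 -3.1]
[317.6, 232.9] [291, 201, 58, 61, 3115] [ 0.674  -0.0092  0.22  ] tool delta [ 0.0057 -0.0007  0.0262]
[9.3, 244.1] [0, 232, 24, 27, 454] [0.6243 0.1708 0.22  ] tool delta [-0.0012 -0.1874  0.0264]
```

View pics/w3.png

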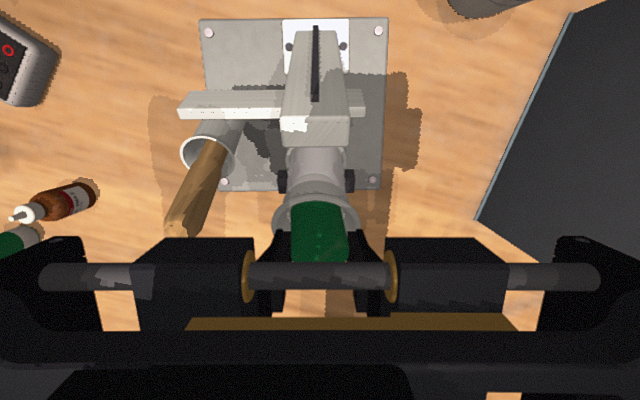

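```bash
echo '[{"trans":[0.0042,-0.001,0.0079]},{}]' | python3 steer.py; echo '[{},{},{},{"trans":[-0.005,0,-0.01]},{"trans":[-0.015,0,-0.03]},{},{}]' | python3 steer.py 0.55; python3 cell.py w4 0.17
```

```text
time: 6.95
tcp_pos: [0.6722, -0.0099, 0.2393]
tool_rot: [0.993, 0.116, -0.001, 0.0]
ft_force: [-2.7, -2.6, -2.4]
width: 0.374
grip_force: 12.8
time: 7.82
tcp_pos: [0.6532, -0.0142, 0.2802]
tool_rot: [0.993, 0.116, 0.0, 0.0]
ft_force: [-0.2, -0.8, -1.5]
width: 0.546
grip_force: 0.0
tcp [ 0.6532 -0.0142  0.2802] yaw 13.28 zax [ 0.001 -0.    -1.   ] w 0.546 ft [-0.2 -0.8 -1.5]
[19.9, 227.9] [0, 213, 44, 31, 954] [0.5691 0.2408 0.17  ] tool delta [-0.0234 -0.2676  0.1101]
```

View pics/w4.png

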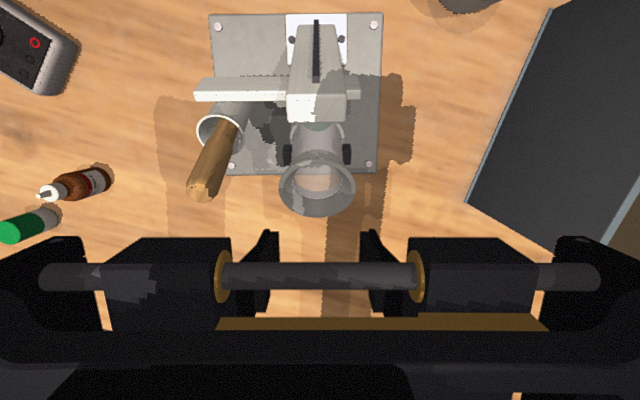

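The mouth at (317,185) is empty, so the cell has slid down. I'll confirm that in the side camera with a colour mask.

```bash
cat > tube.py <<'E'
from h import *
from station import arm
s0=pickle.load(open("s0.pkl","rb"))
M=np.array([.677,-.0075,.2115]); u=np.array([-.456,-.112,.883])
for c in("side","top"):
    s=arm.snapshot(c)
    print(c,[(b,k) for b,k in blobs(s["img"],(40,60,25),(90,255,255),12)])
    for z in (.02,.05,.08,.11,.14,.17,.195):
        p=proj(s,M+u*(z-.195)); i,j=p.round().astype(int); print(z,p.round(),s["img"][j-1:j+2,i-1:i+2].mean((0,1)).astype(int),s0[c]["img"][j-1:j+2,i-1:i+2].mean((0,1)).astype(int))
E
python3 tube.py
```

```text
side [([628.0, 121.9], [613, 106, 27, 45, 464]), ([634.1, 148.9], [628, 148, 12, 2, 14]), ([631.8, 222.7], [627, 220, 11, 7, 18]), ([237.1, 307.5], [230, 298, 15, 20, 226]), ([446.3, 301.8], [444, 300, 6, 5, 18])]
0.02 [303. 182.] [119 118 105] [115 111  98]
0.05 [307. 178.] [67 73 61] [89 85 76]
0.08 [310. 173.] [82 81 71] [81 78 69]
0.11 [314. 168.] [81 73 64] [76 69 60]
0.14 [317. 163.] [94 87 77] [88 82 73]
0.17 [321. 157.] [87 78 68] [80 72 62]
0.195 [325. 152.] [90 84 73] [83 78 68]
top [([216.0, 241.3], [209, 235, 15, 13, 146])]
0.02 [343. 146.] [39 37 39] [165 165 147]
0.05 [345. 148.] [38 36 37] [147 143 125]
0.08 [347. 150.] [36 35 35] [176 181 169]
0.11 [348. 151.] [35 34 35] [145 147 136]
0.14 [350. 153.] [34 34 35] [125 123 113]
0.17 [352. 155.] [32 31 32] [126 124 114]
0.195 [354. 157.] [29 29 29] [125 124 114]
```

```bash
echo '[{"trans":[-0.005,-0.025,0]},{"trans":[-0.0097,-0.0503,0]},{"trans":[-0.0097,-0.0503,0]},{"trans":[-0.0097,-0.0503,0]},{"trans":[-0.0097,-0.0503,0.01]},{"trans":[-0.0097,-0.0503,0.02]},{"trans":[-0.0097,-0.0503,0.02]},{"trans":[-0.0097,-0.0503,0.02]},{"trans":[-0.005,-0.025,0.01]},{}]' | python3 steer.py 0.7; python3 cell.py w5 0.06;  python3 - <<'E'
from h import *
s=pickle.load(open("s0.pkl","rb"))["top"]; print("bottle",plane(ray(s,(240,211)),.094))
E
```

```text
time: 9.22
tcp_pos: [0.4808, 0.3627, 0.199]
tool_rot: [0.993, 0.119, -0.001, -0.0]
ft_force: [0.4, -0.8, 0.4]
width: 0.699
grip_force: 0.0
tcp [0.4808 0.3627 0.199 ] yaw 13.7 zax [-0.003  0.    -1.   ] w 0.699 ft [ 0.4 -0.8  0.4]
[322.9, 181.9] [307, 164, 32, 37, 914] [0.4937 0.3619 0.06  ] tool delta [0.0127 0.004  0.139 ]
bottle [0.56622216 0.29074915 0.094     ]
```

```bash
echo '[{"trans":[0.0095,0.004,0.04]},{"trans":[0,0,0.045]},{"trans":[0,0,0.042]},{}]' | python3 steer.py 0.6; echo '[{},{},{},{}]' | python3 steer.py 0 8
```

```text
time: 9.78
tcp_pos: [0.4941, 0.3544, 0.0701]
tool_rot: [0.993, 0.115, -0.003, 0.002]
ft_force: [-0.6, -0.7, -0.3]
width: 0.601
grip_force: 0.0
time: 10.28
tcp_pos: [0.4961, 0.3587, 0.0748]
tool_rot: [0.993, 0.116, 0.002, -0.001]
ft_force: [0.0, 0.7, 7.0]
width: 0.374
grip_force: 8.0
```

```bash
echo '[{"trans":[-0.006,0,-0.001]},{"trans":[-0.006,0,-0.001]},{"trans":[-0.006,0,0]},{"trans":[-0.006,0,0.0005]},{"trans":[-0.006,0,0.001]},{}]' | python3 steer.py 0 8; echo '[{},{},{"trans":[0,0,-0.04]},{"trans":[0,0,-0.06]},{"trans":[0,0,-0.06]},{"trans":[0,0,-0.06]},{},{}]' | python3 steer.py 0 30;python3 cell.py w6 0.2; python3 - <<'E'
import cv2;import numpy as np
m=cv2.cvtColor(cv2.imread("pics/w6.png"),cv2.COLOR_BGR2HSV);b=cv2.imread("pics/w6.png").mean(2)
n=cv2.cvtColor(cv2.imread("pics/w2.png"),cv2.COLOR_BGR2HSV)
for r in range(160,262,8):
    o=[]
    for q in(m,n):
        g=np.where((q[r,270:375,0]>50)&(q[r,270:375,0]<80)&(q[r,270:375,1]>120))[0]+270; o.append((g.min(),g.max()) if len(g) else None)
    print(r,o,b[r,280:356:6].astype(int))
E
```

```text
time: 11.02
tcp_pos: [0.4649, 0.35, 0.0728]
tool_rot: [0.993, 0.116, -0.001, 0.001]
ft_force: [-1.0, 0.2, 3.0]
width: 0.377
grip_force: 8.1
time: 12.02
tcp_pos: [0.4659, 0.3496, 0.292]
tool_rot: [0.993, 0.115, -0.001, 0.001]
ft_force: [-0.3, 0.7, -1.3]
width: 0.368
grip_force: 29.8
tcp [0.4659 0.3496 0.292 ] yaw 13.24 zax [-0.002 -0.002 -1.   ] w 0.368 ft [-0.3  0.7 -1.3]
[317.2, 233.1] [292, 200, 56, 62, 2970] [0.4445 0.3458 0.2   ] tool delta [-0.0215 -0.0014  0.092 ]
160 [None, None] [164  78 161 155 148  81 106 101 146 173 176 175 185]
168 [None, None] [166 165 163 148 148 148 175 174 171 175 161 165 163]
176 [None, None] [171 179 170 176 180 151 126 176 170 169 171 171 165]
184 [None, None] [163 165 177 113 116 114 116 114 107 165 168 166 166]
192 [None, (np.int64(314), np.int64(319))] [173 173  95 118 122 124 121 118 117 104 170 170 175]
200 [(np.int64(315), np.int64(321)), (np.int64(295), np.int64(337))] [161 166  99 122 129  76  50  59 108 105 172 172 174]
208 [(np.int64(295), np.int64(337)), (np.int64(291), np.int64(339))] [165 168 102  27  43  38  37  41  31  37 171 176 180]
216 [(np.int64(292), np.int64(339)), (np.int64(291), np.int64(341))] [161 163  27  38  38  40  43  33  35  39  94 180 178]
224 [(np.int64(292), np.int64(340)), (np.int64(291), np.int64(343))] [170 168  27  38  34  45  31  29  40  33  33 179 180]
232 [(np.int64(292), np.int64(342)), (np.int64(282), np.int64(358))] [  9  21  21  43  35  38  45  36  29  34  40 134  27]
240 [(np.int64(292), np.int64(343)), (np.int64(285), np.int64(359))] [  5  20  27  36  33  31  38  35  31  35  35 109  22]
248 [(np.int64(292), np.int64(365)), (np.int64(290), np.int64(366))] [17 15 29 38 40 39 45 41 32 31 46 30 19]
256 [(np.int64(291), np.int64(369)), (np.int64(291), np.int64(366))] [16 10 30 32 34 33 45 39 41 41 34 48 23]
```

```bash
echo '[{"trans":[0.006,0.0248,-0.015]},{"trans":[0.012,0.0497,-0.015]},{"trans":[0.012,0.0497,0]},{"trans":[0.012,0.0497,0]},{"trans":[0.012,0.0497,0]},{"trans":[0.012,0.0497,0]},{"trans":[0.012,0.0497,0]},{"trans":[0.012,0.0497,0]},{"trans":[0.006,0.0248,0.01]},{"trans":[0,0,0.012]},{},{}]' | python3 steer.py; python3 cell.py w7 0.2
```

```text
time: 13.58
tcp_pos: [0.6502, -0.0115, 0.3016]
tool_rot: [0.993, 0.117, -0.0, -0.0]
ft_force: [-1.1, 0.2, -0.9]
width: 0.367
grip_force: 29.8
tcp [ 0.6502 -0.0115  0.3016] yaw 13.49 zax [-0.     0.001 -1.   ] w 0.367 ft [-1.1  0.2 -0.9]
[317.3, 233.1] [292, 200, 55, 62, 2976] [ 0.6251 -0.0161  0.2   ] tool delta [-0.0254 -0.0013  0.1016]
```

```bash
echo '[{"trans":[0,0.0035,0.0155]},{"trans":[0.0047,0,0.0088]},{"trans":[0.0047,0,0.0088]},{}]' | python3 steer.py 0 12; echo '[{"trans":[0.0047,0,0.0088]},{"trans":[0.0047,0,0.0088]},{}]' | python3 steer.py; python3 cell.py w8 0.22
```

```text
time: 14.12
tcp_pos: [0.6605, -0.0152, 0.2669]
tool_rot: [0.993, 0.116, -0.001, -0.0]
ft_force: [-0.2, 0.0, -1.4]
width: 0.375
grip_force: 11.9
time: 14.5
tcp_pos: [0.6696, -0.0131, 0.2494]
tool_rot: [0.993, 0.116, -0.001, -0.0]
ft_force: [-0.2, 0.0, -1.0]
width: 0.376
grip_force: 11.9
tcp [ 0.6696 -0.0131  0.2494] yaw 13.29 zax [-0.002  0.    -1.   ] w 0.376 ft [-0.2  0.  -1. ]
[317.2, 233.4] [291, 201, 57, 61, 2968] [ 0.6734 -0.0112  0.22  ] tool delta [ 0.0041 -0.001   0.0294]
```

```bash
echo '[{"trans":[0.0045,-0.001,0.0084]},{}]' | python3 steer.py; echo '[{},{},{},{"trans":[-0.005,0,-0.01]},{"trans":[-0.015,0,-0.03]},{},{}]' | python3 steer.py 0.55; python3 cell.py w9 0.2; python3 tube.py
```

```text
time: 14.8
tcp_pos: [0.6738, -0.0111, 0.2414]
tool_rot: [0.993, 0.116, -0.001, -0.0]
ft_force: [-0.2, -0.9, -1.0]
width: 0.371
grip_force: 11.9
time: 15.68
tcp_pos: [0.6545, -0.016, 0.2826]
tool_rot: [0.993, 0.116, 0.0, 0.0]
ft_force: [0.4, -0.2, -1.2]
width: 0.55
grip_force: 0.0
tcp [ 0.6545 -0.016   0.2826] yaw 13.27 zax [ 0.001 -0.    -1.   ] w 0.55 ft [ 0.4 -0.2 -1.2]
side [([628.7, 122.0], [614, 106, 26, 45, 433]), ([619.1, 123.8], [616, 117, 6, 16, 46]), ([632.4, 148.9], [627, 148, 11, 2, 12]), ([446.4, 301.8], [444, 300, 6, 5, 19])]
0.02 [303. 182.] [118 118 106] [115 111  98]
0.05 [307. 178.] [67 71 60] [89 85 76]
0.08 [310. 173.] [85 81 73] [81 78 69]
0.11 [314. 168.] [59 61 50] [76 69 60]
0.14 [317. 163.] [68 73 61] [88 82 73]
0.17 [321. 157.] [89 80 70] [80 72 62]
0.195 [325. 152.] [88 81 72] [83 78 68]
top []
0.02 [343. 146.] [36 34 35] [165 165 147]
0.05 [345. 148.] [38 37 38] [147 143 125]
0.08 [347. 150.] [36 35 36] [176 181 169]
0.11 [348. 151.] [36 35 36] [145 147 136]
0.14 [350. 153.] [35 34 35] [125 123 113]
0.17 [352. 155.] [32 31 32] [126 124 114]
0.195 [354. 157.] [38 37 35] [125 124 114]
```

```bash
python3 - <<'E'
from h import *
d=pickle.load(open("s0.pkl","rb")); S,T=d["side"],d["top"]
cs=lambda x,y:((x+.5)/5-.5+240,(y+.5)/5-.5+135)
ct=lambda x,y:((x+.5)/6-.5+285,(y+.5)/6-.5+110)
print("block",tri(ray(S,cs(340,85)),ray(T,ct(378,180))))
E
echo '[{"trans":[0.015,-0.0445,0]},{"trans":[0.015,-0.0445,0]},{},{}]' | python3 steer.py; python3 cell.py w10 .2; python3 - <<'E'
from h import *
from station import arm
st=arm.state(); s=arm.snapshot("wrist"); W=Ro.from_quat(st["tool_rot"]).as_matrix()
for b in blobs(s["img"][:240],(8,110,60),(22,255,255),200): print(b)
E
```

```text
block (array([0.7335434 , 0.00745734, 0.18275303]), [np.float64(1.7), np.float64(1.7)])
time: 16.32
tcp_pos: [0.6632, 0.0773, 0.2815]
tool_rot: [0.993, 0.116, -0.001, 0.0]
ft_force: [0.4, 0.1, -0.7]
width: 0.548
grip_force: 0.0
tcp [0.6632 0.0773 0.2815] yaw 13.3 zax [-0.001 -0.001 -1.   ] w 0.548 ft [ 0.4  0.1 -0.7]
([3.5, 11.2], [0, 0, 12, 34, 208])
([277.4, 119.9], [0, 0, 640, 240, 89400])
```

View pics/w10.png

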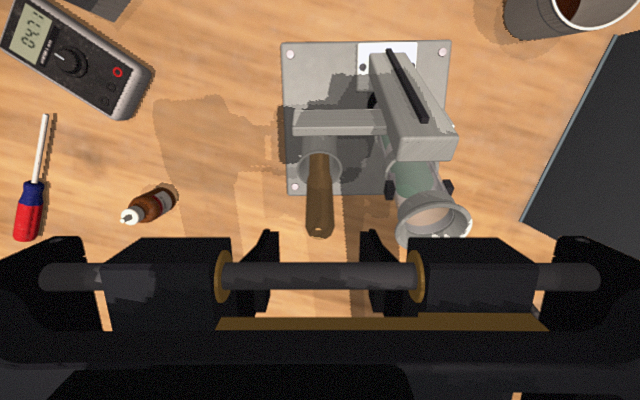

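The view shows the rammer's end at (319,230), between the jaws, and green in the tube at (410,180). I'll descend and grip.

```bash
echo '[{"trans":[0,0,0.03]},{"trans":[0,0,0.03]},{"trans":[0,0,0.026]},{},{}]' | python3 steer.py; echo '[{},{},{},{},{}]' | python3 steer.py 0 50;  python3 cell.py w11 .2
```

```text
time: 17.05
tcp_pos: [0.664, 0.0769, 0.1975]
tool_rot: [0.993, 0.115, 0.001, 0.0]
ft_force: [0.2, 0.6, 0.1]
width: 0.552
grip_force: 0.0
time: 17.68
tcp_pos: [0.6634, 0.0778, 0.1967]
tool_rot: [0.993, 0.116, 0.0, 0.0]
ft_force: [-0.6, 0.1, 1.8]
width: 0.247
grip_force: 50.0
tcp [0.6634 0.0778 0.1967] yaw 13.28 zax [ 0. -0. -1.] w 0.247 ft [-0.6  0.1  1.8]
```

```bash
echo '[{"trans":[-0.0038,0,-0.007]},{"trans":[-0.0078,0,-0.0146]},{"trans":[-0.0078,0,-0.0146]},{"trans":[-0.0078,0,-0.0146]},{"trans":[-0.0078,0,-0.0146]},{"trans":[-0.0078,0,-0.0146]},{"trans":[-0.0078,0,-0.0146]},{"trans":[-0.0078,0,-0.0146]},{"trans":[-0.0078,0,-0.0146]},{"trans":[-0.0078,0,-0.0146]},{"trans":[-0.0039,0,-0.0073],"turn":-0.009},{}]' | python3 steer.py; python3 cell.py w12 .2
```

```text
time: 19.23
tcp_pos: [0.5875, 0.0598, 0.3427]
tool_rot: [0.993, 0.12, 0.001, 0.0]
ft_force: [0.2, 1.7, -0.6]
width: 0.248
grip_force: 50.0
tcp [0.5875 0.0598 0.3427] yaw 13.8 zax [ 0.001 -0.    -1.   ] w 0.248 ft [ 0.2  1.7 -0.6]
```

```bash
python3 - <<'E'
import cv2,numpy as np
a=cv2.imread("pics/w11.png").astype(int);b=cv2.imread("pics/w12.png").astype(int)
s=(cv2.GaussianBlur((np.abs(a-b).max(2)<25).astype(np.float32),(5,5),0)>.6)
for r in range(130,260,8): print(r,"".join(".#"[int(x)] for x in s[r,270:370]))
for r in range(140,250,12): print(r,b[r,292:350:3].tolist() if 0 else b[r,286:356:3].mean(1).astype(int))
E
```

```text
130 ....................................................................................................
138 ....................................................................................................
146 ....................................................................................................
154 ....................................................................................................
162 ....................................................................................................
170 ...............................................................................................##...
178 ....................................###########################.....................................
186 ....................................###########################.....................................
194 ...................................############################.....................................
202 ########..........................##############################....................................
210 ########........................##############
[... 964 characters left out ...]
132
  95  91  94  98  91  92]
176 [167 166 170 169 168 168 170  63  68  70  73  82  79  65  64  62 161  88
  83  83  80  79  80  78]
188 [159 161 161 161 160 163 147  60  63  66  72  78  76  65  58  65 154  86
  89  90  89  83  85  85]
200 [162 159 162 161 157 159 104  60  66  64  71  75  83  75  66  64 127  99
  87  82  83  83  89  87]
212 [155 150 152 147 150  79  60  58  57  57  62  64  67  68  64  60  59  65
  79  82  76  81  80  85]
224 [159 155 149 152 155  52  59  58  57  62  60  62  65  66  64  62  56  56
  72  75  78  81  82  89]
236 [ 7  3 20 10 11 59 58 58 65 63 59 66 58 65 66 62 61 61  4 19 10  9  9 69]
248 [11 17  6 23 13 59 60 69 61 63 62 60 64 67 68 61 56 59  7 21  9 16 12 17]
```

```bash
echo '[{"trans":[0.0015,0.0216,-0.002]},{"trans":[0.002,0.0325,0]},{"trans":[0,0.0325,0]},{},{}]' | python3 steer.py; echo '[{"trans":[0.0047,0,0.0088]},{"trans":[0.0047,0,0.0088]},{"trans":[0.0047,0,0.0088]},{}]' | python3 steer.py; python3 cell.py w13 .2
```

```text
time: 19.9
tcp_pos: [0.6116, -0.0239, 0.3434]
tool_rot: [0.993, 0.12, -0.001, -0.0]
ft_force: [-1.0, 0.3, 0.5]
width: 0.251
grip_force: 50.0
time: 20.4
tcp_pos: [0.625, -0.0198, 0.3161]
tool_rot: [0.993, 0.121, -0.001, -0.0]
ft_force: [0.0, 0.2, 0.0]
width: 0.251
grip_force: 50.0
tcp [ 0.625  -0.0198  0.3161] yaw 13.84 zax [-0.002  0.    -1.   ] w 0.251 ft [0.  0.2 0. ]
```

```bash
echo '[{"trans":[0.0047,0,0.0088]},{"trans":[0.0047,0,0.0088]},{"trans":[0.0047,0,0.0088]},{}]' | python3 steer.py; echo '[{"trans":[0.0028,0,0.0053]},{"trans":[0.0028,0,0.0053]},{}]' | python3 steer.py;  echo '[{"trans":[0.0024,0,0.0044]},{"trans":[0.0024,0,0.0044]},{}]' | python3 steer.py
```

```text
time: 20.95
tcp_pos: [0.6387, -0.0167, 0.2898]
tool_rot: [0.993, 0.12, -0.001, -0.0]
ft_force: [0.1, 0.0, -0.8]
width: 0.25
grip_force: 50.0
time: 21.32
tcp_pos: [0.6445, -0.0154, 0.2806]
tool_rot: [0.993, 0.12, 0.0, 0.0]
ft_force: [0.2, 0.9, -0.2]
width: 0.251
grip_force: 50.0
time: 21.7
tcp_pos: [0.6491, -0.0143, 0.2721]
tool_rot: [0.993, 0.12, 0.0, 0.0]
ft_force: [-1.5, -0.2, 4.1]
width: 0.251
grip_force: 50.0
```

```bash
echo '[{"trans":[0.0024,0,0.0044]},{"trans":[0.0012,0,0.0022]},{}]' | python3 steer.py; echo '[{"trans":[0.0024,0,0.0044]},{}]' | python3 steer.py
```

```text
time: 22.08
tcp_pos: [0.6511, -0.0142, 0.2716]
tool_rot: [0.993, 0.12, 0.0, 0.002]
ft_force: [-15.3, -4.0, 28.0]
width: 0.251
grip_force: 50.0
time: 22.32
tcp_pos: [0.6526, -0.0141, 0.2719]
tool_rot: [0.993, 0.119, 0.0, 0.003]
ft_force: [-25.4, -4.5, 46.9]
width: 0.252
grip_force: 50.1
```

```bash
echo '[{},{"trans":[-0.0024,0,-0.0044]}]' | python3 steer.py; echo '[{"trans":[-0.0024,0,-0.0044]},{}]' | python3 steer.py; echo '[{"trans":[-0.0014,0,-0.0026]},{}]' | python3 steer.py; echo '[{"trans":[-0.0047,0,-0.0088]},{"trans":[-0.0078,0,-0.0146]},{"trans":[-0.0078,0,-0.0146]},{"trans":[-0.0078,0,-0.0146]},{"trans":[-0.0078,0,-0.0146]},{"trans":[-0.0047,0,-0.0088]},{},{}]' | python3 steer.py; python3 tube.py; python3 - <<'E'
from h import *
from station import arm
s=arm.snapshot("side"); M=np.array([.677,-.0075,.2115]); u=np.array([-.456,-.112,.883])
for z in np.arange(.115,.17,.005):
    i,j=proj(s,M+u*(z-.195)).round().astype(int); p=s["img"][j-1:j+2,i-2:i+3].astype(float).mean((0,1)); print(round(z,3),(i,j),p.astype(int),"g-r",round(p[1]-p[0],1))
E
```

```text
time: 22.58
tcp_pos: [0.6515, -0.0139, 0.272]
tool_rot: [0.993, 0.12, 0.001, 0.002]
ft_force: [-8.9, -3.0, 13.8]
width: 0.248
grip_force: 50.0
time: 22.82
tcp_pos: [0.6499, -0.0142, 0.2713]
tool_rot: [0.993, 0.12, 0.0, 0.001]
ft_force: [-5.5, -0.5, 10.6]
width: 0.247
grip_force: 50.0
time: 23.08
tcp_pos: [0.6488, -0.0144, 0.273]
tool_rot: [0.993, 0.12, 0.0, 0.0]
ft_force: [-4.2, -0.2, 6.4]
width: 0.252
grip_force: 50.0
time: 24.08
tcp_pos: [0.6093, -0.024, 0.3476]
tool_rot: [0.993, 0.12, -0.0, -0.0]
ft_force: [0.8, -0.1, -0.4]
width: 0.249
grip_force: 50.0
side [([632.1, 222.9], [627, 220, 11, 7, 19]), ([636.2, 238.2], [633, 236, 7, 6, 16]), ([446.3, 301.8], [444, 300, 6, 5, 18])]
0.02 [303. 182.] [118 116 104] [115 111  98]
0.05 [307. 178.] [79 77 68] [89 85 76]
0.08 [310. 173.] [81 80 70] [81 78 69]
0.11 [314. 168.] [60 64 53] [76 69 60]
0.14 [317. 163.] [69 75 62] [88 82 73]
0.17 [321. 157.] [84 76 67] [80 72 62]
0.195 [325. 152.] [88 81 71] [83 78 68]
top []
0.02 [343. 146.] [116 119 107] [165 165 147]
0.05 [345. 148.] [40 40 38] [147 143 125]
0.08 [347. 150.] [35 34 35] [176 181
[... 151 characters left out ...]
33 33 33] [125 124 114]
0.115 (np.int64(314), np.int64(167)) [58 60 51] g-r 1.9
0.12 (np.int64(315), np.int64(166)) [65 69 58] g-r 4.3
0.125 (np.int64(316), np.int64(165)) [67 75 61] g-r 7.9
0.13 (np.int64(316), np.int64(164)) [68 75 62] g-r 7.1
0.135 (np.int64(317), np.int64(163)) [70 76 64] g-r 6.3
0.14 (np.int64(317), np.int64(163)) [70 76 64] g-r 6.3
0.145 (np.int64(318), np.int64(162)) [75 76 66] g-r 1.0
0.15 (np.int64(319), np.int64(161)) [89 87 78] g-r -1.9
0.155 (np.int64(319), np.int64(160)) [100  97  88] g-r -2.4
0.16 (np.int64(320), np.int64(159)) [109 105  95] g-r -3.9
0.165 (np.int64(321), np.int64(158)) [93 86 77] g-r -7.1
0.17 (np.int64(321), np.int64(157)) [87 80 71] g-r -7.1
```

```bash
python3 - <<'E'
from h import *
from station import arm
st=arm.state(); s=arm.snapshot("side"); M=np.array([.677,-.0075,.2115]); u=np.array([-.456,-.112,.883]); u/=np.linalg.norm(u)
a=proj(s,M+u*(.115-.195)); d=proj(s,M+u*(.165-.195))-a; L=d@d
e=np.cross(u,[0,0,1.]); e/=np.linalg.norm(e); f=np.cross(u,e)
for h in(.128,.132,.142):
    o=[]
    for t in np.linspace(0,2*np.pi,721):
        p=proj(s,M+u*(h-.195)+.0165*(np.cos(t)*e+np.sin(t)*f))-a
        if abs(p[0]*d[1]-p[1]*d[0])/L**.5<.08: o.append(round(.115+.05*(p@d)/L,4))
    print(h,min(o),max(o))
cv2.imwrite("pics/side_after.png",s["img"][:,:,::-1])
# sub-pixel g-r profile along axis, averaged across a 5-px strip, now and at the start
n=np.array([-d[1],d[0]])/L**.5
for nm,im in(("now",s["img"]),("start",pickle.load(open("s0.pkl","rb"))["side"]["img"])):
    im=im.astype(np.float32); g=im[:,:,1]-im[:,:,0]; r=[]
    for z in np.arange(.005,.2,.005):
        P=np.array([a+d*(z-.115)/.05+n*k for k in(-2,-1,0,1,2)],np.float32)
        r.append(float(cv2.remap(g,P[:,:1],P[:,1:],cv2.INTER_LINEAR).mean().round(1)))
    print(nm,r)
E
```

```text
0.128 0.1048 0.1503
0.132 0.1087 0.1543
0.142 0.1186 0.1643
now [-4.599999904632568, -5.0, -4.400000095367432, -3.5999999046325684, -3.9000000953674316, -1.399999976158142, 4.099999904632568, 5.300000190734863, 5.900000095367432, 4.199999809265137, -2.4000000953674316, -5.199999809265137, -6.099999904632568, -2.9000000953674316, 2.200000047683716, -1.7999999523162842, -3.5, -3.200000047683716, 0.5, 4.099999904632568, 3.0, 2.700000047683716, 2.5999999046325684, 4.599999904632568, 9.300000190734863, 11.800000190734863, 10.399999618530273, 4.699999809265137, -2.0999999046325684, -3.5999999046325684, -1.5, -3.200000047683716, -8.399999618530273, -7.300000190734863, -5.5, -4.300000190734863, -4.0, -6.900000095367432, -8.399999618530273]
start [-8.800000190734863, -9.300000190734863, -7.199999809265137, -3.299999952316284, -3.0, -4.0, -8.300000190734863, -9.100000381469727, -8.0, -4.800000190734863, -3.5, -3.4000000953674316, -3.700000047683716, -3.799999952316284, -4.199999809265137, -3.0, -2.9000000953674316, -3.0, -6.0, -7.0, -6.699999809265137, -7.199999809265137, -6.699999809265137, -6.300000190734863, -7.5, -7.099999904632568, -7.300000190734863, -4.5, -3.0999999046325684, -3.4000000953674316, 0.20000000298023224, 0.10000000149011612, -7.400000095367432, -7.900000095367432, -5.300000190734863, -4.599999904632568, -4.099999904632568, -6.900000095367432, -7.699999809265137]
```

```bash
echo '[{"trans":[0,-0.0214,0]},{"trans":[0,-0.032,0]},{"trans":[-0.0018,-0.032,0.001]},{},{}]' | python3 steer.py; echo '[{"trans":[0.0047,0,0.0088]},{"trans":[0.0078,0,0.0146]},{"trans":[0.0078,0,0.0146]},{"trans":[0.0078,0,0.0146]},{"trans":[0.0078,0,0.0146]},{}]' | python3 steer.py; python3 cell.py w14 .2;  python3 - <<'E'
import cv2,numpy as np
b=cv2.imread("pics/w14.png")
for r in range(140,236,12): print(r,b[r,286:356:3].mean(1).astype(int))
E
```

```text
time: 24.9
tcp_pos: [0.5871, 0.059, 0.3473]
tool_rot: [0.993, 0.121, 0.0, 0.0]
ft_force: [0.9, 0.5, -0.6]
width: 0.252
grip_force: 50.0
time: 25.65
tcp_pos: [0.6218, 0.067, 0.2779]
tool_rot: [0.993, 0.12, -0.002, -0.0]
ft_force: [-1.4, 0.5, -1.1]
width: 0.249
grip_force: 50.0
tcp [0.6218 0.067  0.2779] yaw 13.82 zax [-0.003  0.    -1.   ] w 0.249 ft [-1.4  0.5 -1.1]
140 [ 69 100 102  97  71  76  76  69  65  75  82  84  87  81  78  73  77  76
  75  75  78  76  77  77]
152 [ 60 103  90  90  71  76  79  60  66  72  71  72  79  65  70  82 100  96
  80  73  76  85 100 103]
164 [ 84 132 112 141 144 152 147  60  69  70  70  78  77  65  68  66 167  89
  84  95  89  91  90  93]
176 [158 156 162 156 150 149 149  64  65  69  72  78  76  63  70  60 149 145
  81  76  80  81  81  88]
188 [162 162 157 158 156 156 129  62  67  68  73  80  78  68  67  64 150 153
 116  77  81  78  82  81]
200 [157 161 163 165 160 164 104  65  66  66  64  74  81  73  69  73 116 144
  84  79  81  80  83  84]
212 [166 162 169 166 165  85  56  58  59  62  62  67  67  68  63  62  59 106
 126  86  86  86  79  82]
224 [172 175 171 172 180  53  53  57  65  61  62  64  69  66  65  66  57  65
 177  89  93  89  93  92]
```

```bash
echo '[{"trans":[0.0047,0,0.0088]},{"trans":[0.0047,0,0.0088]},{"trans":[0.0047,0,0.0088]},{}]' | python3 steer.py; echo '[{"trans":[0.0047,0,0.0088]},{"trans":[0.0047,0,0.0088]},{"trans":[0.0047,0,0.0088]},{}]' | python3 steer.py; echo '[{"trans":[0.0047,0,0.0088]},{"trans":[0.0047,0,0.0088]},{"trans":[0.0035,0,0.0066]},{},{}]' | python3 steer.py
```

```text
time: 26.2
tcp_pos: [0.6355, 0.0703, 0.2523]
tool_rot: [0.993, 0.12, -0.001, -0.0]
ft_force: [-0.3, -0.7, -1.8]
width: 0.254
grip_force: 50.0
time: 26.7
tcp_pos: [0.6492, 0.0738, 0.2258]
tool_rot: [0.993, 0.12, -0.001, -0.0]
ft_force: [0.1, -0.1, -0.7]
width: 0.249
grip_force: 50.0
time: 27.32
tcp_pos: [0.6621, 0.077, 0.2032]
tool_rot: [0.993, 0.12, 0.0, -0.0]
ft_force: [-0.7, -0.6, -1.3]
width: 0.25
grip_force: 50.0
```

```bash
echo '[{"trans":[0.0024,0,0.0044]},{},{}]' | python3 steer.py; echo '[{},{},{},{"trans":[0,0,-0.03]},{"trans":[0,0,-0.05]},{"trans":[0,0,-0.03]},{}]' | python3 steer.py 0.55; echo '[{"trans":[-0.05,0.028,0]},{"trans":[-0.05,0.028,0]},{"trans":[-0.02,0.028,0.02]},{"trans":[0,0,0.05]},{"trans":[0,0,0.045]},{},{}]' | python3 steer.py; python3 cell.py w15 .17
```

```text
time: 27.7
tcp_pos: [0.6644, 0.0774, 0.1987]
tool_rot: [0.993, 0.12, 0.0, 0.0]
ft_force: [-0.2, -0.2, -1.1]
width: 0.248
grip_force: 50.0
time: 28.58
tcp_pos: [0.6656, 0.0781, 0.312]
tool_rot: [0.993, 0.12, 0.003, -0.0]
ft_force: [0.6, -0.1, 0.2]
width: 0.549
grip_force: 0.0
time: 29.45
tcp_pos: [0.5685, -0.0325, 0.1947]
tool_rot: [0.993, 0.12, 0.001, 0.0]
ft_force: [0.6, 0.3, 0.8]
width: 0.552
grip_force: 0.0
tcp [ 0.5685 -0.0325  0.1947] yaw 13.81 zax [ 0.001  0.    -1.   ] w 0.552 ft [0.6 0.3 0.8]
[320.0, 9.9] [292, 0, 57, 25, 1054] [ 0.6895 -0.0034  0.17  ] tool delta [0.1243 0.0006 0.0249]
```

```bash
echo '[{"trans":[0.015,0,0]},{"trans":[0.01,0,0]},{},{}]' | python3 steer.py; python3 cell.py w16 .17; python3 - <<'E'
from h import *
from station import arm
st=arm.state();s=arm.snapshot("wrist")
b=s["img"].astype(int); m=cv2.cvtColor(s["img"],cv2.COLOR_RGB2HSV)
g=(m[:,:,0]>45)&(m[:,:,0]<85)&(m[:,:,1]>90)
for r in range(0,120,3): print("%3d"%r,"".join("#" if g[r,c] else ("." if b[r,c].mean()>110 else ("," if b[r,c].mean()>50 else " ")) for c in range(262,380)))
W=Ro.from_quat(st["tool_rot"]).as_matrix();T=np.array(s["tool_from_camera"])
M=np.array([.677,-.0075,.2115]); u=np.array([-.456,-.112,.883]);yd=np.array([-.2385,.971,0]);xd=np.cross(yd,u)
for h,rr in((.132,.0165),(.142,.0165),(.195,.0245)):
  o=[]
  for v in(0*xd,xd,-xd,yd,-yd):
    c=T[:3,:3].T@(W.T@(M+u*(h-.195)+rr*v-st["tcp_pos"])-T[:3,3]); p=c[:2]/c[2]; p=p*(1+s["k1"]*(p@p))*294.12+[318.97,199.68]; o.append(p.round(1).tolist())
  print(h,"c,back,front,left,right",o)
E
```

```text
time: 30.0
tcp_pos: [0.5921, -0.0267, 0.1935]
tool_rot: [0.993, 0.12, -0.0, -0.0]
ft_force: [-0.5, -0.0, -0.4]
width: 0.548
grip_force: 0.0
tcp [ 0.5921 -0.0267  0.1935] yaw 13.82 zax [-0.001  0.    -1.   ] w 0.548 ft [-0.5 -0.  -0.4]
[320.7, 48.1] [293, 26, 55, 46, 1917] [ 0.6964 -0.002   0.17  ] tool delta [0.1072 0.001  0.0235]
  0 ,,,,,,,,,,,,,,,,,,,,,,.........,,,,,............................................,,,,,,...........,,,,,,,,,,,,,,,......
  3 ,,,,,,,,,,,,,,,,,,,,.........,..,..................................................................,,,,,,,,,,,,,,,....
  6 ,,,,,,,,,,,,,,,,,,,.................................................................................,,,,,,,,,,,,,.....
  9 ,,,,,,,,,,,,,,,,,,...................................................................................,,,,,,,,,,,,,....
 12 ,,,,,,,,,,,,,,,,.........................................................................................,,....,,.....
 15 ,..........................................,,,,,,,,,,,,,,.......,,,,,,,.,,,,,,,.......................................
 18 .........................
[... 3769 characters left out ...]
..............
111 ....................................................................................,.................................
114 ......................................................................................................................
117 ......................................................................................................................
0.132 c,back,front,left,right [[321.7, 34.1], [322.0, -2.8], [321.5, 65.9], [291.3, 34.1], [352.2, 34.1]]
0.142 c,back,front,left,right [[321.9, 39.8], [322.1, 1.5], [321.7, 72.6], [290.0, 39.7], [353.8, 39.8]]
0.195 c,back,front,left,right [[322.8, 81.6], [323.5, 6.9], [322.3, 136.5], [259.8, 81.5], [385.8, 81.5]]
```

The wrist view shows the green end cut symmetrically on both sides to a 48 px chord, about 26 mm. That means both catch noses are over the upper cell. Last, I'll check the rammer and bystanders against the start pictures.

```bash
echo '[{"trans":[-0.03,0.02,-0.05]},{"trans":[-0.03,0.03,-0.05]},{"trans":[-0.03,0.05,0]},{"trans":[-0.03,0.05,0]},{},{}]' | python3 steer.py; python3 - <<'E'
from h import *
from station import arm
d=pickle.load(open("s0.pkl","rb")); s=arm.snapshot("side")["img"]; t=arm.snapshot("top")["img"]
def cmp(n,a,b,u,v,r): 
    q=lambda x:x[v-r:v+r,u-r:u+r].astype(np.float32).mean(2)
    print(n,"diff",np.abs(q(a)-q(b)).mean().round(1),"shift",cv2.phaseCorrelate(q(b),q(a)))
cmp("rammer side",s,d["side"]["img"],302,175,9); cmp("rammer top",t,d["top"]["img"],319,163,9)
cmp("bottle",s,d["side"]["img"],249,272,14); cmp("reel",s,d["side"]["img"],405,200,14)
st=arm.state(); print(st["time"],st["tcp_pos"],st["ft_force"])
E
```

```text
time: 30.85
tcp_pos: [0.5123, -0.199, 0.2913]
tool_rot: [0.993, 0.12, 0.0, -0.0]
ft_force: [0.8, 0.7, -0.4]
width: 0.546
grip_force: 0.0
rammer side diff 5.8 shift ((-0.3325194541978611, 0.07619593495265775), 0.936682206980976)
rammer top diff 10.6 shift ((-0.004983298013412352, -0.02570940874502803), 0.9856539927882912)
bottle diff 5.1 shift ((-0.022579947624324248, -0.13123900130286437), 1.0038255914052328)
reel diff 33.5 shift ((0.3963962411836821, 0.31849255825594547), 0.6506413451830546)
30.95 [ 0.51288552 -0.19764011  0.29136811] [ 0.37951391 -0.51449518  0.54755581]
```

The rammer and bottle match the start pictures. The reel's patch differs mainly because of the arm's shadow, and its measured shift is under half a pixel. I'm handing it in.

```bash
python3 -c "
from station import arm
print(arm.job_done())"
```

```text
the job is handed in; nothing more can be done
None
```

I handed the job in at about 31 s, without a verdict: both cells are in the tube with the catches over the upper cell, the rammer is back in its sleeve, and the flux bottle and solder reel look unmoved.

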